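Put away the spectrometer samples by kind

TASK

The steel samples on the cardboard have been analysed: put every one away in the bin that already holds a sample of its own shape - discs with the disc, the block with the block, the lollipop with the lollipop - setting each down in the bin rather than dropping or throwing it in. The brush left lying across a bin goes into the shallow tool tray, wholly inside it. Leave the tape, pot, marker, USB stick and hex key where they are.

Things in the scene. Friction and masses are not known exactly. Their poses are not given: they have to be found in the camera images.
- disc_a: Sample to sort: round steel disc, 40 mm diameter, 18 mm high, about 0.18 kg, lying flat on the cardboard; origin at the centre of its underside, z up.
- disc_b: Sample to sort: round steel disc, 34 mm diameter, 24 mm high, about 0.17 kg, lying flat on the cardboard; origin at the centre of its underside, z up.
- block: Sample to sort: rectangular steel block, 36 (x) x 30 (y) x 20 (z) mm, about 0.17 kg, on the cardboard; origin at the centre of its underside, z up.
- lollipop: Sample to sort: lollipop-shaped steel casting lying flat on the cardboard, about 0.1 kg: a round head 34 mm across and 12 mm thick, centred 12 mm along -x of the origin, and an 8 mm thick stem along +x that ends 36 mm from the origin. Origin on its axis, level with its underside, z up.
- lollipop_head (a point): Centre of the lollipop's round head, 6 mm above its underside.
- bin_mat: Rubber mat, fixed, 185 x 374 x 4 mm, on which the three bins stand side by side along its y, 121 mm apart and alike (which kind has which place changes). Origin at the centre of its underside.
- bin_disc: Grey plastic picking bin, fixed on the mat, 165 (x) x 116 (y) mm outside, walls and floor 3 mm. Low front lip (-x side, to the robot) 24 mm high; back wall and rear 102 mm of the side walls 45 mm high, side rims sloping down to the lip. Origin under its floor's centre (4 mm above the desk). This one is for round discs: a disc already lies in its rear half, and the brush lies across its mouth.
- bin_block: Grey plastic picking bin, fixed on the mat, 165 (x) x 116 (y) mm outside, walls and floor 3 mm. Low front lip (-x side, to the robot) 24 mm high; back wall and rear 102 mm of the side walls 45 mm high, side rims sloping down to the lip. Origin under its floor's centre (4 mm above the desk). This one is for rectangular blocks: a block already lies in its rear half.
- bin_lollipop: Grey plastic picking bin, fixed on the mat, 165 (x) x 116 (y) mm outside, walls and floor 3 mm. Low front lip (-x side, to the robot) 24 mm high; back wall and rear 102 mm of the side walls 45 mm high, side rims sloping down to the lip. Origin under its floor's centre (4 mm above the desk). This one is for lollipop samples: one already lies in its rear half, its stem across the bin.
- ref_disc: The disc already in the disc bin, 38 mm diameter, 20 mm high; centred 50 to 57 mm behind (+x of) the bin's centre; it stays in that bin; origin at the centre of its underside, z up.
- ref_block: The block already in the block bin, 34 x 34 x 18 mm, 52 to 57 mm behind the bin's centre; it stays in that bin; origin at the centre of its underside, z up.
- ref_lollipop: The lollipop already in the lollipop bin, same form and size as the other, its origin 50 to 57 mm behind the bin's centre, its stem along the bin's +y; it stays in that bin.
- ref_lollipop_head (a point): Centre of that lollipop's round head, 6 mm above its underside.
- brush: Flat brush, about 60 g, loose, lying across the disc bin's side rims, 22 to 34 mm behind its centre and reaching over a neighbour; underside 49 mm above the desk. Bristles to +x, wooden handle to -x; 14 mm thick. Ferrule (x -5 to 25 mm) and bristles (to 85 mm) 40 mm wide; handle (x -5 to -80 mm) 22 mm wide, its end (to -105 mm) 28 mm. Origin on its axis, at the underside.
- brush_grip (a point): Point on the handle's axis at mid-thickness (7 mm above the underside), 25 mm behind the brush's origin and about 20 mm behind its balance point: pinch the 22 mm width here.
- brush_tip (a point): End of the bristles, on the axis, at mid-thickness.
- brush_butt (a point): Free end of the handle, on the axis, at mid-thickness.
- tool_tray: Shallow grey tool tray, fixed on the desk between the cardboard and the bins: outside 266 (its x) x 126 (its y) x 18 mm high, walls and floor 3 mm. Origin under its centre. The hex key lies in its +y part; the rest is free for the brush.
- hex_key: Bystander: L-shaped hex key, 6 mm thick, lying in the tool tray near its +y wall; long arm 110 mm along its x (origin at its middle, on the underside), short arm at the +x end, 25 mm towards -y.
- card: Octagonal cardboard sheet, fixed, 290 (x) x 310 (y) x 3 mm thick, on which the samples and some bystanders lie; origin at the centre of its underside, z up, so its top is at z = 3 mm.
- usb_stick: Bystander: black USB stick lying among the samples: body 36 x 18 x 9 mm from 25 mm behind to 11 mm ahead of the origin along its x, metal plug 12 mm wide on to x = 25 mm; origin level with its underside, z up.
- tape_roll: Bystander: small roll of beige tape lying flat among the samples, 48 mm outside, 25 mm hole, 19 mm high; origin at the centre of its underside, z up.
- paste_pot: Bystander: small white pot with a wider black cap, standing among the samples, 39 mm diameter, 38 mm high; origin at the centre of its underside, z up.
- marker: Bystander: dark blue marker pen lying on the cardboard, 130 mm along its x, 12 mm thick; origin at the centre of its underside, z up.
There are look-alikes about, which are no part of the job. Leave any purple look-alike of the disc_a alone. There is more than one size of the brush; the one meant has the size given above.

How it is judged:
By the outcome, as a careful person would: the job done as asked, in the order asked, and still so for the second after the job is handed in, with the robot touching nothing.
It also fails if it takes over 72 s, if anything falls off the work surface, if the arm or the gripper's body presses on something with over 40 N, if the wrist force passes 120 N, or if a joint passes its speed limit or range.

ROBOT

A 7-joint arm with a two-finger parallel gripper is mounted at the origin on the work surface. World frame = base frame: x ahead of the robot, y to its left, z up, the work surface at z = 0. Lengths are in mm, angles in rad, forces in N, time in s.
With the tool pointing down it reaches from about 350 to 900 mm from the base axis. Payload 7.2 kg.
Tool frame: the origin (TCP) lies at the very end of the fingers, on their centre line; the grasp point (between the pads) lies 19 mm behind it (bot.grasp_offset is the z of the grasp point in the tool frame, in mm); z points along the fingers, y is the line along which they close (so a half turn about z gives the same grasp; the last joint's range is limited). The gripper opens to 88 mm and grips with 3 to 60 N. Pads are 20 mm wide; open, the fingers measure 115 mm over their backs; the gripper's body (75 mm by 178 mm) begins 61 mm behind the grasp point.
Start: joints at [-1.331, 0.411, -0.013, 1.596, 0.006, 1.134, -0.082], TCP at [189.361, 595.627, 222.653] pointing down, gripper open.
Joint ranges: [-2.95, 2.95], [-0.29, 1.99], [-1.47, 1.44], [0.14, 2.54], [-1.03, 4.17], [0.13, 1.85], [-2.86, 2.86]. Speed limits (rad/s): [2.39, 2.39, 3.01, 3.01, 3.14, 3.14, 3.14].

INTERFACE

Orientations are given as a unit quaternion [w, x, y, z].
In Python, from workcell import bot, viewer, order gives the robot as it stands.
- The arm moves only by the shell command python3 -m pendant 'ROWS' [FORCE]. ROWS is JSON, a list of rows, each an object of numbers: "x", "y", "z": the shift along the tool's x, y, z in mm; "rx", "ry", "rz": the turn, a rotation vector about the tool's x, y, z in rad; "jaw": the finger opening in mm, from 0 to 87.8. A call has 1 to 5 rows; each row shifts and turns the commanded pose from where the row before left it, along the tool's axes as they then stand; what a row does not reach is not made up. A row lasts 1/8 s, in which the tool goes at most 62.5 mm and 10.7 degrees, less where a joint would pass 70% of its speed; a pose out of reach is approached as far as the arm can. A call is refused whole if a number of a shift passes 62.5 or a number of a turn 0.188, either way. A call with a gripper value outside its range is refused whole. The fingers move at their own pace and stop on an object; FORCE is the grip in N (left out, the last holds). Time passes only in rows, so rows that do not move let the fingers close. It gives the time, the measured TCP pose, the force, the opening and the grip force at its end, in the units of the state.
- bot.sense(): the state, without advancing time (a new reading comes with each control period).
- viewer.get_image(name): name is "scene" or "top"; returns a dict with "color" (420x560x3 uint8, blue, green, red), "fx", "fy", "cx", "cy" (pixels), "dist" ([k1, k2, p1, p2, k3] as OpenCV has them; the pictures are not rectified), "camera_from_world" (4x4, takes a point from world to camera coordinates). Camera axes: x right, y down, z forward; pixel columns grow to the right and rows downward; lengths in mm; the calibration is good to about 2 mm. A picture is of the moment at which its call begins. There is no depth.
- order.hand_in(): hands the job in; it is judged then, once.
The state is a dict: "time_s": time; "joint_pos": joint angles; "joint_velocities": joint speeds; "joint_torque": joint torques, N m; "ee_pos": TCP position; "tool_rot": TCP orientation; "force": force on the tool from outside, world axes, zero at the start; "wrist_torque": the same for the moment, N m; "finger_gap": finger opening in mm; "grasp_force": force on a finger pad.
Only numpy, scipy, OpenCV 4.12 (cv2) and the standard library are available. Lean on these libraries where they do the work, as an engineer would, in place of code of your own. Each camera call takes 0.05 s, during which the arm holds its last target. There are 200 camera calls.

## Working session

There is one attempt and no reset: what is moved stays moved. The work goes in short steps, Python scripts to look and compute and a shell command to move; the robot and the scene stay as the last step left them, time stands still between calls to the robot, and variables do not carry over. Pictures are saved under pics/ and viewed, at most 10 in all, crops included, and the job is handed in when it is done.

```bash
mkdir -p pics; ls
python3 - <<'E'
from workcell import bot, viewer, order
import cv2
for n in("scene","top"):
    d=viewer.get_image(n); cv2.imwrite(f"pics/{n}0.png",cv2.resize(d["color"],(800,600),interpolation=cv2.INTER_CUBIC))
    print(n,d["fx"],d["fy"],d["cx"],d["cy"],d["dist"]);print(d["camera_from_world"])
s=bot.sense();print(s)
E
```

```text
pics
scene 406.89943923734415 406.89943923734415 280.8616566294073 208.73495234574563 [-0.02519862  0.          0.          0.          0.        ]
[[ 5.10982776e-01  8.59373029e-01 -1.93545802e-02 -4.09903209e+02]
 [ 5.81119780e-01 -3.61949587e-01 -7.28898002e-01 -2.16286917e+02]
 [-6.33400666e-01  3.61206995e-01 -6.84348671e-01  1.43856543e+03]
 [ 0.00000000e+00  0.00000000e+00  0.00000000e+00  1.00000000e+00]]
top 472.34687326091364 472.34687326091364 274.5793947254279 218.6505778425798 [-0.1077041  0.         0.         0.         0.       ]
[[-2.20085662e-03 -9.99964231e-01 -8.16659275e-03  1.62362493e+02]
 [-9.93564296e-01  3.11148104e-03 -1.13226803e-01  5.57522721e+02]
 [ 1.13248163e-01  7.86483901e-03 -9.93535605e-01  1.61625121e+03]
 [ 0.00000000e+00  0.00000000e+00  0.00000000e+00  1.00000000e+00]]
{'time_s': 0.1, 'joint_pos': array([-1.33119846,  0.41181908, -0.01274055,  1.59693669,  0.00560595,
        1.13427567, -0.08219407]), 'joint_velocities': array([ 0.00058823, -0.00253808, -0.0003413 , -0.00165625,  0.00042708,
       -0.00165454,  0.00031311]), 'joint_torque': array([ 3.07512142e-03, -5.89094424e+01,  6.43937364e-01, -2.91709524e+01,
       -5.37855690e-02,  1.44632708e-02,  3.22868209e-05]), 'ee_pos': array([189.23885621, 595.2028802 , 221.90321197]), 'tool_rot': array([-6.15566333e-05,  1.53263105e-01,  9.88185169e-01, -6.98851535e-04]), 'force': array([0.27027503, 0.35041866, 1.02647998]), 'wrist_torque': array([ 0.01391389, -0.00772563, -0.00693235]), 'grasp_force': 0.0, 'finger_gap': 87.88746064859738}
```

View pics/scene0.png

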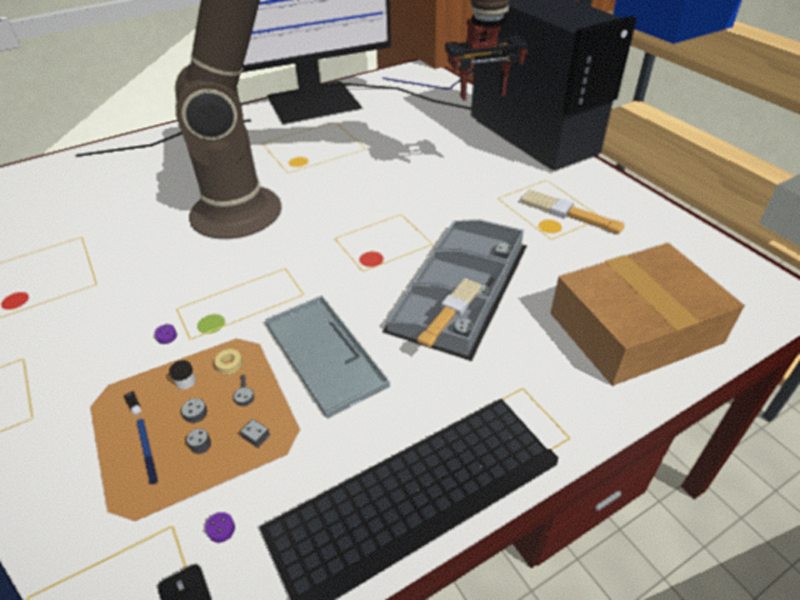

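View pics/top0.png

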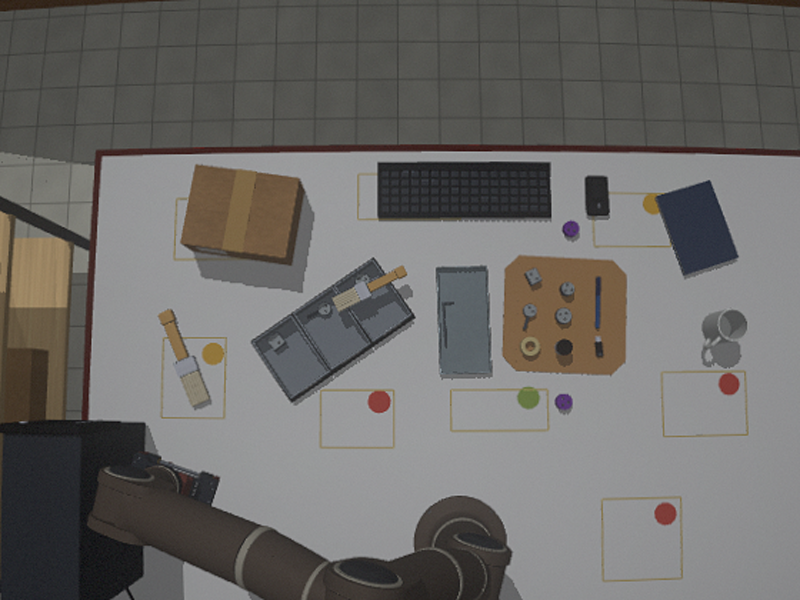

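The scene shows the card with its samples at about (195,430), the tray at (325,355), the bins at (455,290) with the brush across the near one at (450,310). A decoy brush lies at (570,210), and purple discs at (165,333) and (220,527). The top view shows the bin row rotated, with its lollipop bin in the middle.

```bash
cat > h.py <<'E'
import cv2, numpy as np
from workcell import bot, viewer, order
def K(d): return np.array([[d["fx"],0,d["cx"]],[0,d["fy"],d["cy"]],[0,0,1.]])
def proj(d,P):
    T=d["camera_from_world"]; return cv2.projectPoints(np.asarray(P,float).reshape(-1,3),cv2.Rodrigues(T[:3,:3])[0],T[:3,3],K(d),np.array(d["dist"],float))[0][:,0]
def back(d,uv,z):
    T=d["camera_from_world"]; n=cv2.undistortPoints(np.asarray(uv,float).reshape(-1,1,2),K(d),np.array(d["dist"],float))[:,0]
    r=np.c_[n,np.ones(len(n))]@T[:3,:3]; c=-T[:3,:3].T@T[:3,3]
    return c+r*((z-c[2])/r[:,2])[:,None]
def ortho(d,x0,x1,y0,y1,z,s):
    "x up, y left, s px/mm, with a 50 mm grid of ticks"
    h,w=int((x1-x0)*s),int((y1-y0)*s); j,i=np.meshgrid(np.arange(w),np.arange(h))
    P=np.stack([x1-i/s,y1-j/s,np.full(i.shape,float(z))],-1)
    m=proj(d,P).reshape(h,w,2).astype(np.float32)
    o=cv2.remap(d["color"],m[...,0],m[...,1],cv2.INTER_CUBIC)
    for x in range(-1000,2000,50):
        if x0<x<x1: cv2.line(o,(0,int((x1-x)*s)),(w,int((x1-x)*s)),(0,255,255) if x%100==0 else (0,120,120),1); cv2.putText(o,str(x),(0,int((x1-x)*s)-2),0,.4,(0,0,255),1)
    for y in range(-1000,2000,50):
        if y0<y<y1: cv2.line(o,(int((y1-y)*s),0),(int((y1-y)*s),h),(0,255,255) if y%100==0 else (0,120,120),1); cv2.putText(o,str(y),(int((y1-y)*s),10),0,.4,(0,0,255),1)
    return o
E
python3 - <<'E'
from h import *
t=viewer.get_image("top"); s=viewer.get_image("scene")
f=.7
pc=lambda L:np.array(L)*f
print("card",back(t,pc([(517,256),(610,256),(627,275),(627,362),(612,375),(517,373),(503,360),(503,270)]),3)[:,:2].round())
c=back(t,pc([(503,315),(627,315),(565,256),(565,374)]),3).mean(0);print(c)
print("tray",back(t,pc([(436,268),(487,266),(491,377),(440,377)]),18)[:,:2].round())
b=back(t,pc([(252,342),(374,259),(413,317),(292,402)]),49)[:,:2];print("bins",b.round(),b.mean(0))
x,y=c[:2]
a=ortho(t,x-160,x+160,y-160,y+160,20,1.24); e=ortho(s,x-160,x+160,y-160,y+160,20,1.24)
x,y=b.mean(0)
A=ortho(t,x-210,x+210,y-240,y+240,49,.48*.8*2);
cv2.imwrite("pics/card1.png",np.hstack([a,e]))
x,y=b.mean(0)
A=ortho(t,x-190,x+210,y-400,y+210,30,.65);B=ortho(s,x-190,x+210,y-400,y+210,30,.65)
cv2.imwrite("pics/bins1.png",np.hstack([A,B]))
E
```

```text
card [[ 703. -153.]
 [ 703. -391.]
 [ 655. -433.]
 [ 435. -424.]
 [ 403. -385.]
 [ 410. -147.]
 [ 442. -112.]
 [ 667. -117.]]
[ 554.03074581 -271.25026256    3.        ]
tray [[670.  52.]
 [675. -75.]
 [400. -80.]
 [400.  45.]]
bins [[485. 501.]
 [687. 205.]
 [545. 111.]
 [341. 401.]] [514.38361243 304.42680815]
```

View pics/card1.png

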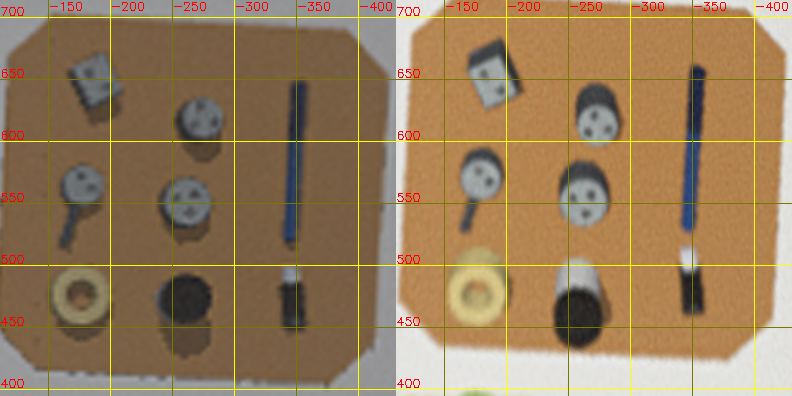

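View pics/bins1.png

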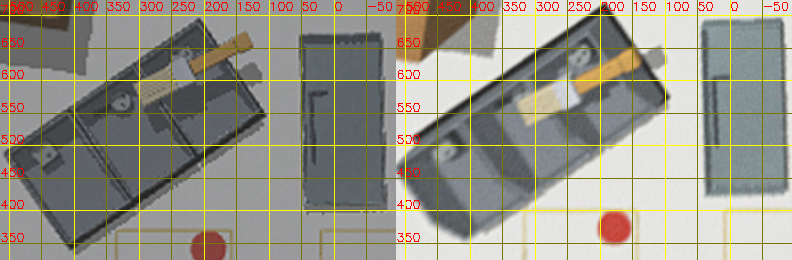

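The ortho views show the discs near (551,-261) and (617,-275), the block at (652,-187) and the lollipop head at (567,-177). The tray is centred near (536,-14) with the hex key on its left. The bin row, turned about 34°, runs block, lollipop, disc (right end, under the brush).

```bash
cat > m.py <<'E'
from h import *
from scipy.optimize import least_squares
ims={n:viewer.get_image(n) for n in("top","scene")}
def seg(n,x,y,z,r,f,s=2):
    d=ims[n]; h=int(2*r*s); j,i=np.meshgrid(np.arange(h),np.arange(h))
    P=np.stack([x+r-i/s,y+r-j/s,np.full(i.shape,float(z))],-1)
    m=proj(d,P).reshape(h,h,2).astype(np.float32)
    o=cv2.remap(d["color"],m[...,0],m[...,1],cv2.INTER_CUBIC)
    M=cv2.morphologyEx(f(cv2.cvtColor(o,cv2.COLOR_BGR2HSV).astype(int),n).astype(np.uint8),cv2.MORPH_CLOSE,np.ones((7,7)))
    k,L,st,_=cv2.connectedComponentsWithStats(M); b=1+np.argmax(st[1:,4]); 
    c=max(cv2.findContours((L==b).astype(np.uint8),0,2)[0],key=cv2.contourArea)[:,0]
    W=np.c_[x+r-c[:,1]/s,y+r-c[:,0]/s].astype(np.float32)
    (cx,cy),(w,hh),a=cv2.minAreaRect(W); e,rad=cv2.minEnclosingCircle(W)
    mo=cv2.moments(W); return W,(mo["m10"]/mo["m00"],mo["m01"]/mo["m00"]),(cx,cy),(w,hh),a
steel=lambda H,n:(H[...,1]<70)&(H[...,2]>(85 if n=="top" else 130))
wood=lambda H,n:(H[...,1]>110)&(H[...,0]>8)&(H[...,0]<30)&(H[...,2]>90)
if __name__=="__main__":
    for nm,x,y,z,r in(("a",551,-261,21,30),("b",617,-275,27,30),("block",652,-187,23,30),("lol",555,-177,14,45)):
        for n in ims:
            W,m,c,wh,a=seg(n,x,y,z,r,steel); print(nm,n,np.round([*m,*c,*wh,a],1))
    for n in ims:
        W,m,c,wh,a=seg(n,632,200,63,70,wood); print("handle",n,np.round([*m,*c,*wh,a],1))
        print(cv2.boxPoints((c,wh,a)).round())
    t=ims["top"]
    px=np.array([(252,342),(374,259),(413,317),(292,402)])*.7
    Q=np.array([(82.5,179,45),(82.5,-179,45),(-92.5,-187,4),(-92.5,187,4)]);Q[:2,2]+=4
    def w(p,Q=Q):
        c,s=np.cos(p[2]),np.sin(p[2]); return np.c_[p[0]+c*Q[:,0]-s*Q[:,1],p[1]+s*Q[:,0]+c*Q[:,1],Q[:,2]]
    r=least_squares(lambda p:(proj(t,w(p))-px).ravel(),[514,304,.6]);print("mat",r.x,r.fun.round(1))
    out=[]
    for n,(u0,v0,k) in {"top":(165,170,2.6),"scene":(60,150,2.5)}.items():
        d=ims[n];o=cv2.resize(d["color"],None,fx=k,fy=k,interpolation=cv2.INTER_CUBIC)
        for yo in(-121,0,121):
            for zz,q in((49,[(82.5,-58),(82.5,58),(-19.5,58),(-19.5,-58)]),(28,[(-82.5,-58),(-82.5,58)])):
                q=np.array([(a,b+yo,zz) for a,b in q]); cv2.polylines(o,[(proj(d,w(r.x,q))*k).astype(int)],zz>40,(0,0,255),1)
        q=np.array([(133,63,18),(133,-63,18),(-133,-63,18),(-133,63,18.)]);cv2.polylines(o,[(proj(d,w((536,-14,.02),q))*k).astype(int)],True,(0,255,0),1)
        cv2.imwrite(f"pics/ov_{n}.png",o[int(v0*k):int(v0*k)+540,int(u0*k):int(u0*k)+800])
E
python3 m.py; python3 -c "
import cv2,numpy as np
a=cv2.imread('pics/ov_top.png')[:290];b=cv2.imread('pics/ov_scene.png')[40:350]
cv2.imwrite('pics/ov.png',np.vstack([a,b]))"
```

```text
a top [ 552.3 -262.4  552.2 -262.2   38.5   38.5   90. ]
a scene [ 551.1 -261.9  551.2 -261.5   37.    36.5   90. ]
b top [ 619.  -273.4  619.2 -273.2   31.5   32.5   90. ]
b scene [ 617.9 -272.9  618.1 -273.1   30.5   31.3   68.2]
block top [ 650.9 -189.1  649.4 -188.5   38.5   32.1   26. ]
block scene [ 649.5 -188.6  649.4 -188.7   35.    28.3   24.6]
lol top [ 566.1 -179.1  566.4 -178.8   35.6   31.3   74.1]
lol scene [ 563.9 -178.6  563.7 -178.3   31.    31.7   12.5]
handle top [637.7 173.5 637.4 174.6  24.1  97.4  25.8]
[[605. 213.]
 [648. 126.]
 [669. 136.]
 [627. 224.]]
handle scene [642.4 171.6 640.9 170.1  31.7 104.7  30. ]
[[601. 208.]
 [653. 117.]
 [681. 133.]
 [629. 223.]]
mat [519.52346359 308.7220325    0.60248895] [-0.7 -0.3 -0.8 -0.4  2.1  0.  -0.6  0.7]
```

View pics/ov.png

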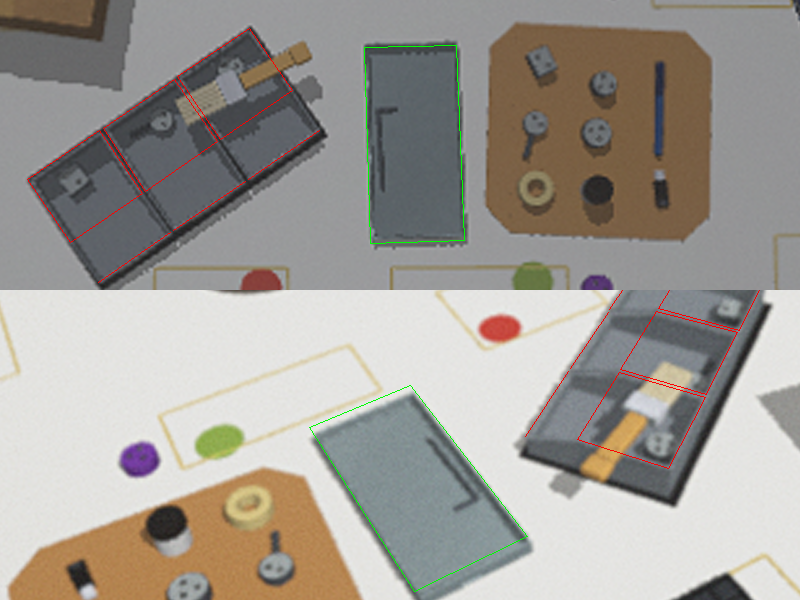

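The overlay agrees in the top view. In the scene view the bin and tray outlines sit 2–4 native pixels off, so I fit both cameras jointly and take the brush axis from its ends: top (309,50) and (184,110), scene (594,468) and (681,373).

Run:
```python
from m import *
t,s=ims["top"],ims["scene"]
T=lambda L:np.array(L,float)/2.6+(165,170)
S=lambda L:(np.array(L,float)+(0,-250))/2.5+(60,150)
for n,d,q in(("top",t,T([(309,50),(184,110)])),("scene",s,S([(594,468),(681,373)]))):
    W=back(d,q,63)[:,:2];v=W[1]-W[0];print("brush",n,W.round(),np.hypot(*v).round(),np.degrees(np.arctan2(*v[::-1])).round(1))
def w(p,Q):
    c,s_=np.cos(p[2]),np.sin(p[2]); return np.c_[p[0]+c*Q[:,0]-s_*Q[:,1],p[1]+s_*Q[:,0]+c*Q[:,1],Q[:,2]]
def fit(p0,items):
    r=least_squares(lambda p:np.concatenate([(proj(d,w(p,np.array(Q,float)))-px).ravel() for d,Q,px in items]),p0,loss="soft_l1");print(r.x.round(3),np.round(np.concatenate([(proj(d,w(r.x,np.array(Q,float)))-px).ravel() for d,Q,px in items]),1))
f=.7
tr=[(133,63,18),(133,-63,18),(-133,-63,18),(-133,63,18)]
fit([536,-14,.02],[(t,tr,np.array([(436,268),(487,266),(491,377),(440,377)])*f),(s,tr,np.array([(387,381),(330,413),(265,322),(321,297)])*f)])
fit([519,308,.6],[(t,[(82.5,179,49),(82.5,-179,49),(-92.5,-187,4),(-92.5,187,4)],np.array([(252,342),(374,259),(413,317),(292,402)])*f),
 (s,[(92.5,187,4),(92.5,-187,4),(-92.5,-187,4)],np.array([(525,243),(472,358),(384,329)])*f)])
```

```text
brush top [[657. 128.]
 [577. 294.]] 184.0 115.7
brush scene [[659. 136.]
 [589. 295.]] 174.0 113.8
[ 5.41934e+02 -1.47690e+01  2.60000e-02] [ 0.1 -0.9 -0.2 -0.4  0.3 -3.1  0.  -2.   1.2 -0.8 -3.9 -0.6 -1.2 -2.9
 -0.  -2.2]
[518.018 310.91    0.612] [-1.2  0.6 -1.9 -0.3  1.4 -0.1 -0.7  1.4  0.8  0.4 -0.2  0.7 -2.1  1. ]
```

```bash
cat > to.py <<'E'
import sys, numpy as np
from scipy.spatial.transform import Rotation as R
from workcell import bot
s=bot.sense(); q=s["tool_rot"]; r=R.from_quat(np.r_[q[1:],q[0]]); M=r.as_matrix(); psi=np.degrees(np.arctan2(M[1,1],M[0,1]))
print("t",round(s["time_s"],2),"pos",s["ee_pos"].round(1),"psi",round(psi,1),"tilt",(M[:2,2]*57.3).round(1),"gap",round(s["finger_gap"],1),"grip",round(s["grasp_force"],1),"F",s["force"].round(1),"j7",s["joint_pos"][6].round(2))
if len(sys.argv)>1:
    x,y,z,p=map(float,sys.argv[1:5]); print("shift",(M.T@(np.array([x,y,z])-s["ee_pos"])).round(1),"rz",round(-np.radians((p-psi+90)%180-90),3))
    a=np.radians(psi+((p-psi+90)%180-90)); c,d=np.cos(a),np.sin(a); N=np.array([[d,c,0],[-c,d,0],[0,0,-1]]) # columns x,y,z after turning
    print("shift after turn",(N.T@(np.array([x,y,z])-s["ee_pos"])).round(1))
E
P="python3 -m pendant"
python3 -m pendant '[{"rz":0.165,"jaw":60},{"rz":0.165},{"rz":0.165},{"rz":0.165},{"rz":0.165}]'; python3 to.py 627 199 110 25
```

```text
t 0.4 pos [189.3 595.6 222.5] psi 72.4 tilt [-0. -0.] gap 87.6 grip 0.0 F [ 0.   0.4 -0. ] j7 -0.08
shift [-537.2 -245.3  112.6] rz 0.827
shift after turn [544.4 229.1 112.5]invalid input at $[0]: expected keys x, y, z, rx, ry, rz, jaw
```

```bash
sed -i 's/N=np.array(\[\[d,c,0\],\[-c,d,0\]/N=np.array([[-d,c,0],[c,d,0]/' to.py
python3 -m pendant '[{"x":0,"y":0,"z":0,"rx":0,"ry":0,"rz":0.165,"jaw":60},{"x":0,"y":0,"z":0,"rx":0,"ry":0,"rz":0.165,"jaw":60},{"x":0,"y":0,"z":0,"rx":0,"ry":0,"rz":0.165,"jaw":60},{"x":0,"y":0,"z":0,"rx":0,"ry":0,"rz":0.165,"jaw":60},{"x":0,"y":0,"z":0,"rx":0,"ry":0,"rz":0.165,"jaw":60}]' 30; python3 to.py 627 199 110 25
```

```text
time_s: 1.02
ee_pos: [189.3, 595.6, 222.7]
tool_rot: [-0.0, 0.539, 0.842, 0.0]
force: [-0.3, 0.3, -0.9]
finger_gap: 60.3
grasp_force: 0.0
t 1.02 pos [189.3 595.6 222.7] psi 24.8 tilt [-0.  0.] gap 60.3 grip 0.0 F [-0.3  0.3 -0.9] j7 -0.85
shift [-543.6  231.1  112.6] rz -0.004
shift after turn [-544.4  229.1  112.7]
```

```bash
python3 -m pendant '[{"x":-54,"y":23,"z":11,"rx":0,"ry":0,"rz":0,"jaw":60},{"x":-54,"y":23,"z":11,"rx":0,"ry":0,"rz":0,"jaw":60},{"x":-54,"y":23,"z":11,"rx":0,"ry":0,"rz":0,"jaw":60},{"x":-54,"y":23,"z":11,"rx":0,"ry":0,"rz":0,"jaw":60},{"x":-54,"y":23,"z":11,"rx":0,"ry":0,"rz":0,"jaw":60}]' >/dev/null
python3 -m pendant '[{"x":-54,"y":23,"z":11,"rx":0,"ry":0,"rz":0,"jaw":60},{"x":-54,"y":23,"z":11,"rx":0,"ry":0,"rz":0,"jaw":60},{"x":-54,"y":23,"z":11,"rx":0,"ry":0,"rz":0,"jaw":60},{"x":-54,"y":23,"z":11,"rx":0,"ry":0,"rz":0,"jaw":60},{"x":-54,"y":23,"z":11,"rx":0,"ry":0,"rz":0,"jaw":60}]' >/dev/null
python3 to.py 627 199 52 25
```

```text
t 2.27 pos [628.  203.1 112.4] psi 25.1 tilt [0. 0.] gap 59.8 grip 0.0 F [ 0.2  0.  -0.1] j7 0.21
shift [-3.3 -2.7 60.4] rz 0.002
shift after turn [-3.3 -2.6 60.4]
```

```bash
python3 -m pendant '[{"x":-3,"y":-2.5,"z":30,"rx":0,"ry":0,"rz":0,"jaw":50},{"x":0,"y":0,"z":20,"rx":0,"ry":0,"rz":0,"jaw":50},{"x":0,"y":0,"z":10,"rx":0,"ry":0,"rz":0,"jaw":50},{"x":0,"y":0,"z":0,"rx":0,"ry":0,"rz":0,"jaw":15},{"x":0,"y":0,"z":0,"rx":0,"ry":0,"rz":0,"jaw":15}]' 25 >/dev/null
python3 -m pendant '[{"x":0,"y":0,"z":0,"rx":0,"ry":0,"rz":0,"jaw":15},{"x":0,"y":0,"z":0,"rx":0,"ry":0,"rz":0,"jaw":15},{"x":0,"y":0,"z":0,"rx":0,"ry":0,"rz":0,"jaw":15}]' 
python3 to.py
```

```text
time_s: 3.28
ee_pos: [626.1, 200.8, 53.6]
tool_rot: [0.0, 0.537, 0.844, 0.001]
force: [-1.9, 0.3, 6.2]
finger_gap: 21.9
grasp_force: 24.8
t 3.27 pos [626.1 200.8  53.6] psi 25.1 tilt [0.1 0.1] gap 21.9 grip 24.8 F [-1.9  0.3  6.2] j7 0.23
```

```bash
python3 -m pendant '[{"x":0,"y":0,"z":-15,"rx":0,"ry":0,"rz":0,"jaw":15},{"x":0,"y":0,"z":-25,"rx":0,"ry":0,"rz":0,"jaw":15},{"x":0,"y":0,"z":-25,"rx":0,"ry":0,"rz":0,"jaw":15},{"x":0,"y":0,"z":0,"rx":0,"ry":0,"rz":-0.165,"jaw":15},{"x":0,"y":0,"z":0,"rx":0,"ry":0,"rz":-0.165,"jaw":15}]'  >/dev/null
python3 -m pendant '[{"x":0,"y":0,"z":0,"rx":0,"ry":0,"rz":-0.165,"jaw":15},{"x":0,"y":0,"z":0,"rx":0,"ry":0,"rz":-0.165,"jaw":15},{"x":0,"y":0,"z":0,"rx":0,"ry":0,"rz":-0.165,"jaw":15},{"x":0,"y":0,"z":0,"rx":0,"ry":0,"rz":-0.165,"jaw":15},{"x":0,"y":0,"z":0,"rx":0,"ry":0,"rz":-0.165,"jaw":15}]' |tail -2 
python3 to.py 555 -36 60 91.2
```

```text
finger_gap: 21.7
grasp_force: 24.8
t 4.53 pos [625.9 200.  118.4] psi 91.6 tilt [ 0. -0.] gap 21.7 grip 24.8 F [ 1.  -0.2 -0.3] j7 1.21
shift [  77.3 -233.9   58.5] rz 0.006
shift after turn [  75.8 -234.5   58.4]
```

```bash
python3 -m pendant '[{"x":15,"y":-47,"z":6,"rx":0,"ry":0,"rz":0,"jaw":15},{"x":15,"y":-47,"z":6,"rx":0,"ry":0,"rz":0,"jaw":15},{"x":15,"y":-47,"z":13,"rx":0,"ry":0,"rz":0,"jaw":15},{"x":16,"y":-47,"z":16,"rx":0,"ry":0,"rz":0,"jaw":15},{"x":16,"y":-46,"z":16,"rx":0,"ry":0,"rz":0,"jaw":15}]'  >/dev/null
python3 -m pendant '[{"x":0,"y":0,"z":0,"rx":0,"ry":0,"rz":0,"jaw":15}]' |tail -2 
python3 to.py 555 -36 9 91.2
python3 - <<'E'
from h import *
s=viewer.get_image("scene")["color"][180:340,130:370];t=viewer.get_image("top")["color"][150:290,280:400]
cv2.imwrite("pics/br.png",np.hstack([cv2.resize(s,(480,320)),cv2.resize(t,(274,320))]))
E
```

```text
finger_gap: 21.7
grasp_force: 24.8
t 5.28 pos [551.9 -40.6  60.2] psi 90.9 tilt [-0.1 -0.1] gap 21.7 grip 24.8 F [0.7 0.1 0.3] j7 1.58
shift [-3.3  4.6 51.2] rz -0.006
shift after turn [-3.2  4.5 51.2]
```

View pics/br.png

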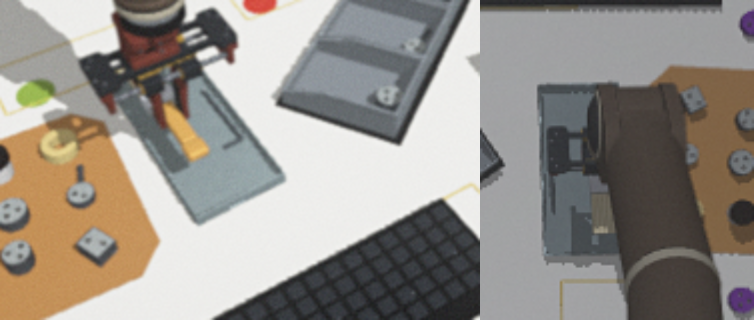

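The brush hangs level and lies along the tray, over its free side (handle end at about (200,155) in the crop). I'll lower it.

```bash
python3 -m pendant '[{"x":-3,"y":3,"z":20,"rx":0,"ry":0,"rz":0,"jaw":15},{"x":0,"y":0,"z":18,"rx":0,"ry":0,"rz":0,"jaw":15},{"x":0,"y":0,"z":6,"rx":0,"ry":0,"rz":0,"jaw":15},{"x":0,"y":0,"z":3,"rx":0,"ry":0,"rz":0,"jaw":15},{"x":0,"y":0,"z":2,"rx":0,"ry":0,"rz":0,"jaw":15}]'  >/dev/null
python3 to.py 555 -36 8 91.2;python3 -m pendant '[{"x":0,"y":0,"z":2,"rx":0,"ry":0,"rz":0,"jaw":15},{"x":0,"y":0,"z":0,"rx":0,"ry":0,"rz":0,"jaw":15}]' |tail -2 
python3 to.py 555 -36 8 91.2
```

```text
t 6.0 pos [557.1 -32.1  11.8] psi 91.3 tilt [0. 0.] gap 21.8 grip 24.8 F [ 0.2 -0.5 -0.9] j7 1.57
shift [ 2.2 -3.8  3.8] rz 0.001
shift after turn [ 2.2 -3.8  3.8]
finger_gap: 21.8
grasp_force: 24.8
t 6.25 pos [556.9 -32.3   9.8] psi 91.3 tilt [0. 0.] gap 21.8 grip 24.8 F [ 0.2  0.6 -0.4] j7 1.57
shift [ 2.  -3.7  1.8] rz 0.001
shift after turn [ 2.  -3.7  1.8]
```

```bash
python3 -m pendant '[{"x":0,"y":-4,"z":1,"rx":0,"ry":0,"rz":0,"jaw":15},{"x":0,"y":0,"z":1,"rx":0,"ry":0,"rz":0,"jaw":15},{"x":0,"y":0,"z":0.5,"rx":0,"ry":0,"rz":0,"jaw":15}]'  >/dev/null
python3 to.py; python3 -m pendant '[{"x":0,"y":0,"z":0,"rx":0,"ry":0,"rz":0,"jaw":40},{"x":0,"y":0,"z":0,"rx":0,"ry":0,"rz":0,"jaw":40},{"x":0,"y":0,"z":-20,"rx":0,"ry":0,"rz":0,"jaw":60},{"x":0,"y":0,"z":-40,"rx":0,"ry":0,"rz":0,"jaw":60},{"x":0,"y":0,"z":-20,"rx":0,"ry":0,"rz":0,"jaw":60}]' |tail -2 
python3 to.py 551.5 -262 60 90
```

```text
t 6.62 pos [557.1 -36.9   7.8] psi 91.2 tilt [ 0. -0.] gap 21.8 grip 24.8 F [-3.  -1.3 11. ] j7 1.58
finger_gap: 59.7
grasp_force: 0.0
t 7.25 pos [557.7 -36.1  88.9] psi 91.3 tilt [0.1 0. ] gap 59.7 grip 0.0 F [ 0.5  1.1 -0.5] j7 1.58
shift [  11.2 -225.7   28.8] rz 0.022
shift after turn [   6.2 -225.9   28.9]
```

Contact at 11 N, brush laid down and released. Next disc_a.

```bash
python3 -m pendant '[{"x":2,"y":-50,"z":0,"rx":0,"ry":0,"rz":0,"jaw":60},{"x":3,"y":-50,"z":0,"rx":0,"ry":0,"rz":0,"jaw":60},{"x":2,"y":-50,"z":5,"rx":0,"ry":0,"rz":0,"jaw":60},{"x":2,"y":-50,"z":14,"rx":0,"ry":0,"rz":0,"jaw":60},{"x":2,"y":-26,"z":10,"rx":0,"ry":0,"rz":0,"jaw":60}]'  >/dev/null
python3 -m pendant '[{"x":0,"y":0,"z":0,"rx":0,"ry":0,"rz":0,"jaw":60}]' |tail -2 
python3 to.py 551.5 -262 7 90
```

```text
finger_gap: 60.3
grasp_force: 0.0
t 8.0 pos [ 549.5 -264.7   57. ] psi 91.0 tilt [-0.1 -0. ] gap 60.3 grip 0.0 F [-0.1  1.   0.1] j7 1.99
shift [-2.2  2.7 50. ] rz 0.018
shift after turn [-2.   2.7 50. ]
```

```bash
python3 -m pendant '[{"x":-2,"y":2,"z":22,"rx":0,"ry":0,"rz":0,"jaw":60},{"x":0,"y":0,"z":18,"rx":0,"ry":0,"rz":0,"jaw":60},{"x":0,"y":0,"z":9,"rx":0,"ry":0,"rz":0,"jaw":60},{"x":0,"y":0,"z":0,"rx":0,"ry":0,"rz":0,"jaw":30},{"x":0,"y":0,"z":0,"rx":0,"ry":0,"rz":0,"jaw":30}]' 35 >/dev/null
python3 -m pendant '[{"x":0,"y":0,"z":0,"rx":0,"ry":0,"rz":0,"jaw":30},{"x":0,"y":0,"z":0,"rx":0,"ry":0,"rz":0,"jaw":30},{"x":0,"y":0,"z":0,"rx":0,"ry":0,"rz":0,"jaw":30}]' |tail -2; python3 to.py
python3 -m pendant '[{"x":0,"y":0,"z":-15,"rx":0,"ry":0,"rz":0,"jaw":30},{"x":0,"y":0,"z":-40,"rx":0,"ry":0,"rz":0,"jaw":30},{"x":0,"y":0,"z":-40,"rx":0,"ry":0,"rz":0,"jaw":30}]' |tail -2
python3 - <<'E'
import numpy as np
m=np.array([518,311]);c,s=np.cos(.612),np.sin(.612);R=np.array([[c,-s],[s,c]])
for n,p in dict(disc1=(-38,-121-27),disc2=(-38,-121+27),lol=(-40,-15),block=(-40,121)).items(): print(n,(m+R@p).round(1))
E
python3 to.py 577.3 177 80 35
```

```text
finger_gap: 39.1
grasp_force: 35.0
t 9.0 pos [ 553.3 -260.6    9.8] psi 91.3 tilt [ 0.1 -0. ] gap 39.1 grip 35.0 F [ 0.2 -0.2  4.9] j7 1.99
finger_gap: 39.2
grasp_force: 35.0
disc1 [571.9 168. ]
disc2 [540.9 212.2]
lol [493.9 275.7]
block [415.7 387.1]
t 9.38 pos [ 552.4 -260.2  105.5] psi 91.3 tilt [-0.1  0. ] gap 39.2 grip 35.0 F [ 0.5  0.5 -1.6] j7 1.98
shift [-34.6 436.6  25.6] rz 0.982
shift after turn [343.9 271.2  25.5]
```

```bash
python3 -m pendant '[{"x":-4,"y":53,"z":0,"rx":0,"ry":0,"rz":0,"jaw":30},{"x":-4,"y":53,"z":0,"rx":0,"ry":0,"rz":0,"jaw":30},{"x":-4,"y":53,"z":0,"rx":0,"ry":0,"rz":0,"jaw":30},{"x":-4,"y":53,"z":0,"rx":0,"ry":0,"rz":0,"jaw":30},{"x":-4,"y":53,"z":0,"rx":0,"ry":0,"rz":0,"jaw":30}]' >/dev/null
python3 -m pendant '[{"x":-4,"y":53,"z":0,"rx":0,"ry":0,"rz":0,"jaw":30},{"x":-4,"y":53,"z":0,"rx":0,"ry":0,"rz":0,"jaw":30},{"x":-4,"y":53,"z":0,"rx":0,"ry":0,"rz":0,"jaw":30},{"x":0,"y":0,"z":0,"rx":0,"ry":0,"rz":0.164,"jaw":30},{"x":0,"y":0,"z":0,"rx":0,"ry":0,"rz":0.164,"jaw":30}]' >/dev/null
python3 -m pendant '[{"x":0,"y":0,"z":0,"rx":0,"ry":0,"rz":0.164,"jaw":30},{"x":0,"y":0,"z":0,"rx":0,"ry":0,"rz":0.164,"jaw":30},{"x":0,"y":0,"z":0,"rx":0,"ry":0,"rz":0.164,"jaw":30},{"x":0,"y":0,"z":0,"rx":0,"ry":0,"rz":0.164,"jaw":30},{"x":0,"y":0,"z":0,"rx":0,"ry":0,"rz":0,"jaw":30}]' |tail -2
python3 to.py 572 168 15 35
```

```text
finger_gap: 38.8
grasp_force: 35.0
t 11.25 pos [575.3 164.4 104.7] psi 35.0 tilt [ 0. -0.] gap 38.8 grip 35.0 F [ 0.1 -0.3 -0.7] j7 0.37
shift [ 4.9 -0.6 89.7] rz -0.001
shift after turn [ 4.9 -0.6 89.7]
```

```bash
python3 -m pendant '[{"x":5,"y":0,"z":30,"rx":0,"ry":0,"rz":0,"jaw":30},{"x":0,"y":0,"z":35,"rx":0,"ry":0,"rz":0,"jaw":30},{"x":0,"y":0,"z":14,"rx":0,"ry":0,"rz":0,"jaw":30},{"x":0,"y":0,"z":6,"rx":0,"ry":0,"rz":0,"jaw":30},{"x":0,"y":0,"z":3,"rx":0,"ry":0,"rz":0,"jaw":30}]' >/dev/null
python3 to.py 572 168 15 35
python3 -m pendant '[{"x":0,"y":0,"z":1.5,"rx":0,"ry":0,"rz":0,"jaw":30},{"x":0,"y":0,"z":0,"rx":0,"ry":0,"rz":0,"jaw":30}]' |tail -2
python3 to.py 572 168 15 35
```

```text
t 11.88 pos [573.2 168.4  16.8] psi 34.9 tilt [0.1 0. ] gap 38.9 grip 35.0 F [ 0.7  0.6 -2.1] j7 0.39
shift [ 0.4 -1.2  1.8] rz -0.001
shift after turn [ 0.4 -1.2  1.8]
finger_gap: 39.3
grasp_force: 35.0
t 12.12 pos [573.  168.5  15.2] psi 34.9 tilt [0. 0.] gap 39.3 grip 35.0 F [ 0.7  0.4 -1.5] j7 0.39
shift [ 0.2 -1.1  0.2] rz -0.002
shift after turn [ 0.2 -1.1  0.2]
```

```bash
python3 -m pendant '[{"x":0,"y":0,"z":1,"rx":0,"ry":0,"rz":0,"jaw":30},{"x":0,"y":0,"z":1,"rx":0,"ry":0,"rz":0,"jaw":30}]' |tail -2
python3 to.py 572 168 15 35
python3 -m pendant '[{"x":0,"y":0,"z":0.7,"rx":0,"ry":0,"rz":0,"jaw":30}]' |tail -2
python3 to.py 572 168 15 35
```

```text
finger_gap: 38.9
grasp_force: 35.0
t 12.38 pos [572.9 168.5  13.7] psi 34.9 tilt [0. 0.] gap 38.9 grip 35.0 F [-4.5 -1.5 15.2] j7 0.39
shift [ 0.1 -1.  -1.3] rz -0.002
shift after turn [ 0.1 -1.  -1.3]
finger_gap: 38.9
grasp_force: 35.0
t 12.5 pos [572.9 168.5  13.7] psi 34.9 tilt [0. 0.] gap 38.9 grip 35.0 F [-7.1 -1.9 19.5] j7 0.39
shift [ 0.1 -1.  -1.3] rz -0.002
shift after turn [ 0.1 -1.  -1.3]
```

```bash
python3 -m pendant '[{"x":0,"y":0,"z":-0.7,"rx":0,"ry":0,"rz":0,"jaw":52},{"x":0,"y":0,"z":0,"rx":0,"ry":0,"rz":0,"jaw":52},{"x":0,"y":0,"z":-20,"rx":0,"ry":0,"rz":0,"jaw":52},{"x":0,"y":0,"z":-40,"rx":0,"ry":0,"rz":0,"jaw":54},{"x":0,"y":0,"z":-30,"rx":0,"ry":0,"rz":0,"jaw":54}]' |tail -2
python3 -m pendant '[{"x":-48,"y":-27,"z":0,"rx":0,"ry":0,"rz":0,"jaw":54},{"x":-48,"y":-27,"z":0,"rx":0,"ry":0,"rz":0,"jaw":54},{"x":-48,"y":-27,"z":0,"rx":0,"ry":0,"rz":0,"jaw":54},{"x":-48,"y":-27,"z":0,"rx":0,"ry":0,"rz":0,"jaw":54},{"x":-48,"y":-27,"z":0,"rx":0,"ry":0,"rz":0,"jaw":54}]' >/dev/null
python3 -m pendant '[{"x":-48,"y":-27,"z":0,"rx":0,"ry":0,"rz":0,"jaw":54},{"x":-48,"y":-27,"z":10,"rx":0,"ry":0,"rz":0,"jaw":54},{"x":-48,"y":-27,"z":20,"rx":0,"ry":0,"rz":0,"jaw":54},{"x":0,"y":0,"z":0,"rx":0,"ry":0,"rz":0,"jaw":54}]' |tail -2
python3 to.py 618.5 -273 7 35
```

```text
finger_gap: 54.4
grasp_force: 0.0
finger_gap: 53.8
grasp_force: 0.0
t 14.25 pos [ 612.4 -276.4   70.6] psi 34.5 tilt [-0.2 -0.1] gap 53.8 grip 0.0 F [-0.2 -0.3  0.6] j7 1.11
shift [-0.6  7.2 63.6] rz -0.009
shift after turn [-0.7  6.9 63.6]
```

```bash
python3 -m pendant '[{"x":-0.5,"y":7,"z":20,"rx":0,"ry":0,"rz":0,"jaw":56},{"x":0,"y":0,"z":25,"rx":0,"ry":0,"rz":0,"jaw":56},{"x":0,"y":0,"z":16,"rx":0,"ry":0,"rz":0,"jaw":56},{"x":0,"y":0,"z":0,"rx":0,"ry":0,"rz":0,"jaw":25},{"x":0,"y":0,"z":0,"rx":0,"ry":0,"rz":0,"jaw":25}]' 35 >/dev/null
python3 -m pendant '[{"x":0,"y":0,"z":0,"rx":0,"ry":0,"rz":0,"jaw":25},{"x":0,"y":0,"z":0,"rx":0,"ry":0,"rz":0,"jaw":25},{"x":0,"y":0,"z":0,"rx":0,"ry":0,"rz":0,"jaw":25}]' |tail -2; python3 to.py
python3 -m pendant '[{"x":0,"y":0,"z":-15,"rx":0,"ry":0,"rz":0,"jaw":25},{"x":0,"y":0,"z":-40,"rx":0,"ry":0,"rz":0,"jaw":25},{"x":0,"y":0,"z":-35,"rx":0,"ry":0,"rz":0,"jaw":25}]' |tail -2
python3 to.py 541 212 100 35
```

```text
finger_gap: 33.5
grasp_force: 35.0
t 15.25 pos [ 621.6 -266.8   12.4] psi 34.9 tilt [ 0.1 -0. ] gap 33.5 grip 35.0 F [-1.   0.7  2.9] j7 1.12
finger_gap: 33.4
grasp_force: 35.0
t 15.62 pos [ 621.1 -266.7  103.5] psi 34.9 tilt [ 0. -0.] gap 33.4 grip 35.0 F [ 0.1 -0.8 -1.7] j7 1.09
shift [438.5 208.    3.4] rz -0.002
shift after turn [438.1 208.9   3.5]
```

```bash
python3 -m pendant '[{"x":48.5,"y":23,"z":0,"rx":0,"ry":0,"rz":0,"jaw":25},{"x":48.5,"y":23,"z":0,"rx":0,"ry":0,"rz":0,"jaw":25},{"x":48.5,"y":23,"z":0,"rx":0,"ry":0,"rz":0,"jaw":25},{"x":48.5,"y":23,"z":0,"rx":0,"ry":0,"rz":0,"jaw":25},{"x":48.5,"y":23,"z":0,"rx":0,"ry":0,"rz":0,"jaw":25}]' >/dev/null
python3 -m pendant '[{"x":48.5,"y":23,"z":0,"rx":0,"ry":0,"rz":0,"jaw":25},{"x":48.5,"y":23,"z":0,"rx":0,"ry":0,"rz":0,"jaw":25},{"x":48.5,"y":23,"z":0,"rx":0,"ry":0,"rz":0,"jaw":25},{"x":48.5,"y":23,"z":0,"rx":0,"ry":0,"rz":0,"jaw":25},{"x":0,"y":0,"z":0,"rx":0,"ry":0,"rz":0,"jaw":25}]' >/dev/null
python3 -m pendant '[{"x":0,"y":0,"z":0,"rx":0,"ry":0,"rz":0,"jaw":25}]' |tail -2
python3 to.py 541 212 18.5 35
```

```text
finger_gap: 33.1
grasp_force: 35.0
t 17.0 pos [541.3 209.3 102.1] psi 34.9 tilt [ 0. -0.] gap 33.1 grip 35.0 F [ 0.5  0.1 -2.3] j7 0.27
shift [ 2.4  1.2 83.6] rz -0.002
shift after turn [ 2.4  1.2 83.6]
```

```bash
python3 -m pendant '[{"x":2.5,"y":1,"z":30,"rx":0,"ry":0,"rz":0,"jaw":25},{"x":0,"y":0,"z":33,"rx":0,"ry":0,"rz":0,"jaw":25},{"x":0,"y":0,"z":12,"rx":0,"ry":0,"rz":0,"jaw":25},{"x":0,"y":0,"z":6,"rx":0,"ry":0,"rz":0,"jaw":25},{"x":0,"y":0,"z":2.5,"rx":0,"ry":0,"rz":0,"jaw":25}]' >/dev/null
python3 to.py 
python3 -m pendant '[{"x":0,"y":0,"z":1,"rx":0,"ry":0,"rz":0,"jaw":25},{"x":0,"y":0,"z":1,"rx":0,"ry":0,"rz":0,"jaw":25}]' |tail -2
python3 to.py 541 212 18.5 35
```

```text
t 17.62 pos [541.4 212.1  18.8] psi 34.8 tilt [0.1 0. ] gap 33.1 grip 35.0 F [ 0.6  0.4 -1.9] j7 0.3
finger_gap: 33.3
grasp_force: 35.0
t 17.88 pos [541.  212.7  16.8] psi 34.9 tilt [0.1 0. ] gap 33.3 grip 35.0 F [-0.2 -0.4 -1.7] j7 0.3
shift [-0.6 -0.4 -1.7] rz -0.002
shift after turn [-0.6 -0.4 -1.7]
```

```bash
python3 -m pendant '[{"x":0,"y":0,"z":1,"rx":0,"ry":0,"rz":0,"jaw":25}]' |tail -2; python3 to.py
python3 -m pendant '[{"x":0,"y":0,"z":0,"rx":0,"ry":0,"rz":0,"jaw":44},{"x":0,"y":0,"z":0,"rx":0,"ry":0,"rz":0,"jaw":44},{"x":0,"y":0,"z":-20,"rx":0,"ry":0,"rz":0,"jaw":44},{"x":0,"y":0,"z":-40,"rx":0,"ry":0,"rz":0,"jaw":56},{"x":0,"y":0,"z":-30,"rx":0,"ry":0,"rz":0,"jaw":56}]' |tail -2
python3 -m pendant '[{"x":-49,"y":-17.5,"z":0,"rx":0,"ry":0,"rz":0,"jaw":56},{"x":-49,"y":-17.5,"z":0,"rx":0,"ry":0,"rz":0,"jaw":56},{"x":-49,"y":-17.5,"z":0,"rx":0,"ry":0,"rz":0,"jaw":56},{"x":-49,"y":-17.5,"z":0,"rx":0,"ry":0,"rz":0,"jaw":56},{"x":-49,"y":-17.5,"z":0,"rx":0,"ry":0,"rz":0,"jaw":56}]' >/dev/null
python3 -m pendant '[{"x":-49,"y":-17.5,"z":0,"rx":0,"ry":0,"rz":0,"jaw":56},{"x":-49,"y":-17.5,"z":10,"rx":0,"ry":0,"rz":0,"jaw":56},{"x":-49,"y":-17.5,"z":20,"rx":0,"ry":0,"rz":0,"jaw":56},{"x":0,"y":0,"z":0,"rx":0,"ry":0,"rz":0.174,"jaw":56},{"x":0,"y":0,"z":0,"rx":0,"ry":0,"rz":0,"jaw":56}]' |tail -2
python3 to.py 649.6 -188.7 9 25
```

```text
finger_gap: 33.1
grasp_force: 35.0
t 18.0 pos [541.  212.7  16.3] psi 34.9 tilt [0. 0.] gap 33.1 grip 35.0 F [-4.9 -2.1 15.5] j7 0.3
finger_gap: 55.2
grasp_force: 0.0
finger_gap: 56.0
grasp_force: 0.0
t 19.88 pos [ 649.8 -189.5   74.5] psi 24.9 tilt [-0.1 -0. ] gap 56.0 grip 0.0 F [ 0.8  0.8 -0.7] j7 0.83
shift [ 0.8  0.2 65.5] rz -0.001
shift after turn [ 0.8  0.2 65.5]
```

```bash
python3 -m pendant '[{"x":0.8,"y":0,"z":23,"rx":0,"ry":0,"rz":0,"jaw":56},{"x":0,"y":0,"z":25,"rx":0,"ry":0,"rz":0,"jaw":56},{"x":0,"y":0,"z":17,"rx":0,"ry":0,"rz":0,"jaw":56},{"x":0,"y":0,"z":0,"rx":0,"ry":0,"rz":0,"jaw":22},{"x":0,"y":0,"z":0,"rx":0,"ry":0,"rz":0,"jaw":22}]' 35 >/dev/null
python3 -m pendant '[{"x":0,"y":0,"z":0,"rx":0,"ry":0,"rz":0,"jaw":22},{"x":0,"y":0,"z":0,"rx":0,"ry":0,"rz":0,"jaw":22},{"x":0,"y":0,"z":0,"rx":0,"ry":0,"rz":0,"jaw":22}]' |tail -2; python3 to.py
python3 -m pendant '[{"x":0,"y":0,"z":-15,"rx":0,"ry":0,"rz":0,"jaw":22},{"x":0,"y":0,"z":-40,"rx":0,"ry":0,"rz":0,"jaw":22},{"x":0,"y":0,"z":-40,"rx":0,"ry":0,"rz":0,"jaw":22}]' |tail -2
python3 to.py 416 387 100 35
```

```text
finger_gap: 35.7
grasp_force: 35.0
t 20.88 pos [ 650.4 -188.6   11.2] psi 24.9 tilt [ 0.1 -0. ] gap 35.7 grip 35.0 F [-0.8  0.2  6.8] j7 0.85
finger_gap: 35.8
grasp_force: 35.0
t 21.25 pos [ 649.2 -188.4  106.4] psi 24.9 tilt [-0.1  0. ] gap 35.8 grip 35.0 F [ 1.4 -0.  -1.8] j7 0.82
shift [620.1  30.9   6.7] rz -0.176
shift after turn [605.1 139.    6.4]
```

```bash
python3 -m pendant '[{"x":51.5,"y":2.6,"z":0,"rx":0,"ry":0,"rz":0,"jaw":22},{"x":51.5,"y":2.6,"z":0,"rx":0,"ry":0,"rz":0,"jaw":22},{"x":51.5,"y":2.6,"z":0,"rx":0,"ry":0,"rz":0,"jaw":22},{"x":51.5,"y":2.6,"z":0,"rx":0,"ry":0,"rz":0,"jaw":22},{"x":51.5,"y":2.6,"z":0,"rx":0,"ry":0,"rz":0,"jaw":22}]' >/dev/null
python3 -m pendant '[{"x":51.5,"y":2.6,"z":0,"rx":0,"ry":0,"rz":0,"jaw":22},{"x":51.5,"y":2.6,"z":0,"rx":0,"ry":0,"rz":0,"jaw":22},{"x":51.5,"y":2.6,"z":0,"rx":0,"ry":0,"rz":0,"jaw":22},{"x":51.5,"y":2.6,"z":0,"rx":0,"ry":0,"rz":0,"jaw":22},{"x":51.5,"y":2.6,"z":0,"rx":0,"ry":0,"rz":0,"jaw":22}]' >/dev/null
python3 -m pendant '[{"x":51.5,"y":2.6,"z":0,"rx":0,"ry":0,"rz":0,"jaw":22},{"x":51.5,"y":2.6,"z":0,"rx":0,"ry":0,"rz":0,"jaw":22},{"x":0,"y":0,"z":0,"rx":0,"ry":0,"rz":-0.176,"jaw":22},{"x":0,"y":0,"z":0,"rx":0,"ry":0,"rz":0,"jaw":22}]' >/dev/null
python3 to.py 416 387 17 35
python3 - <<'E'
from h import *
x=back(viewer.get_image("top"),[(0,0)],0)
s=viewer.get_image("scene"); t=viewer.get_image("top")
a=cv2.resize(s["color"][140:260,260:375],(560,584)); cv2.imwrite("pics/chk.png",a)
E
```

```text
t 23.0 pos [417.3 385.3 105.5] psi 35.0 tilt [ 0. -0.] gap 36.0 grip 35.0 F [-0.  -0.3 -0.9] j7 -0.12
shift [ 2.2 -0.1 88.5] rz 0.0
shift after turn [ 2.1 -0.1 88.5]
```

View pics/chk.png

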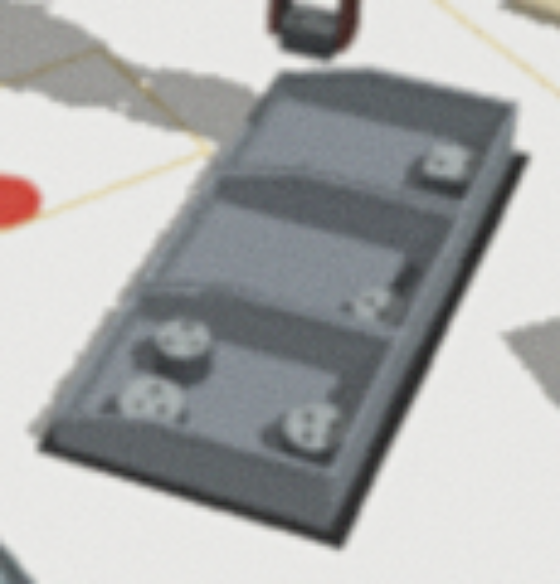

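All three discs sit in the disc bin: the reference at (312,430), the two new ones at (180,340) and (150,400). The block hangs above the far bin.

```bash
python3 -m pendant '[{"x":2,"y":0,"z":32,"rx":0,"ry":0,"rz":0,"jaw":22},{"x":0,"y":0,"z":36,"rx":0,"ry":0,"rz":0,"jaw":22},{"x":0,"y":0,"z":12,"rx":0,"ry":0,"rz":0,"jaw":22},{"x":0,"y":0,"z":6,"rx":0,"ry":0,"rz":0,"jaw":22},{"x":0,"y":0,"z":2.5,"rx":0,"ry":0,"rz":0,"jaw":22}]' >/dev/null
python3 to.py 
python3 -m pendant '[{"x":0,"y":0,"z":1,"rx":0,"ry":0,"rz":0,"jaw":22},{"x":0,"y":0,"z":0.5,"rx":0,"ry":0,"rz":0,"jaw":22}]' |tail -2
python3 to.py
```

```text
t 23.77 pos [417.1 387.   17.3] psi 35.0 tilt [0. 0.] gap 35.8 grip 35.0 F [ 0.1 -1.  -0.9] j7 -0.1
finger_gap: 35.5
grasp_force: 35.0
t 24.02 pos [416.7 387.2  15.8] psi 35.0 tilt [0.  0.1] gap 35.5 grip 35.0 F [-0.8 -0.2 -2.3] j7 -0.1
```

```bash
python3 -m pendant '[{"x":0,"y":0,"z":1.3,"rx":0,"ry":0,"rz":0,"jaw":22}]' |tail -2; python3 to.py
python3 -m pendant '[{"x":0,"y":0,"z":0,"rx":0,"ry":0,"rz":0,"jaw":48},{"x":0,"y":0,"z":0,"rx":0,"ry":0,"rz":0,"jaw":48},{"x":0,"y":0,"z":-20,"rx":0,"ry":0,"rz":0,"jaw":48},{"x":0,"y":0,"z":-40,"rx":0,"ry":0,"rz":0,"jaw":56},{"x":0,"y":0,"z":-30,"rx":0,"ry":0,"rz":0,"jaw":56}]' |tail -2
python3 -m pendant '[{"x":-54.5,"y":-20,"z":0,"rx":0,"ry":0,"rz":0,"jaw":56},{"x":-54.5,"y":-20,"z":0,"rx":0,"ry":0,"rz":0,"jaw":56},{"x":-54.5,"y":-20,"z":0,"rx":0,"ry":0,"rz":0,"jaw":56},{"x":-54.5,"y":-20,"z":0,"rx":0,"ry":0,"rz":0,"jaw":56},{"x":-54.5,"y":-20,"z":0,"rx":0,"ry":0,"rz":0,"jaw":56}]' >/dev/null
python3 -m pendant '[{"x":-54.5,"y":-20,"z":0,"rx":0,"ry":0,"rz":0,"jaw":56},{"x":-54.5,"y":-20,"z":0,"rx":0,"ry":0,"rz":0,"jaw":56},{"x":-54.5,"y":-20,"z":0,"rx":0,"ry":0,"rz":0,"jaw":56},{"x":-54.5,"y":-20,"z":10,"rx":0,"ry":0,"rz":0,"jaw":56},{"x":-54.5,"y":-20,"z":10,"rx":0,"ry":0,"rz":0,"jaw":56}]' >/dev/null
python3 -m pendant '[{"x":0,"y":0,"z":0,"rx":0,"ry":0,"rz":-0.161,"jaw":56},{"x":0,"y":0,"z":0,"rx":0,"ry":0,"rz":-0.161,"jaw":56},{"x":0,"y":0,"z":0,"rx":0,"ry":0,"rz":-0.161,"jaw":56},{"x":0,"y":0,"z":0,"rx":0,"ry":0,"rz":-0.161,"jaw":56},{"x":0,"y":0,"z":0,"rx":0,"ry":0,"rz":0,"jaw":56}]' |tail -2
python3 to.py 565 -178.8 6 72
```

```text
finger_gap: 35.9
grasp_force: 35.0
t 24.15 pos [416.7 387.2  15.1] psi 35.0 tilt [0.  0.1] gap 35.9 grip 35.0 F [-4.1 -3.3 19.2] j7 -0.1
finger_gap: 55.9
grasp_force: 0.0
finger_gap: 56.1
grasp_force: 0.0
t 26.65 pos [ 565.2 -174.4   83.8] psi 71.8 tilt [0. 0.] gap 56.1 grip 0.0 F [ 0.7 -0.5  0.3] j7 1.55
shift [-1.2 -4.2 77.8] rz -0.003
shift after turn [-1.2 -4.2 77.8]
```

```bash
python3 -m pendant '[{"x":-1,"y":-4,"z":25,"rx":0,"ry":0,"rz":0,"jaw":54},{"x":0,"y":0,"z":30,"rx":0,"ry":0,"rz":0,"jaw":54},{"x":0,"y":0,"z":16,"rx":0,"ry":0,"rz":0,"jaw":54},{"x":0,"y":0,"z":7,"rx":0,"ry":0,"rz":0,"jaw":54},{"x":0,"y":0,"z":0,"rx":0,"ry":0,"rz":0,"jaw":54}]' 30 >/dev/null
python3 to.py 565 -178.8 6 72
python3 -m pendant '[{"x":0,"y":0,"z":0,"rx":0,"ry":0,"rz":0,"jaw":24},{"x":0,"y":0,"z":0,"rx":0,"ry":0,"rz":0,"jaw":24},{"x":0,"y":0,"z":0,"rx":0,"ry":0,"rz":0,"jaw":24},{"x":0,"y":0,"z":0,"rx":0,"ry":0,"rz":0,"jaw":24}]' |tail -2; python3 to.py
```

```text
t 27.27 pos [ 565.1 -178.4    5.9] psi 71.9 tilt [-0. -0.] gap 54.1 grip 0.0 F [-0.2 -0.5  1.2] j7 1.57
shift [-0.  -0.4 -0.1] rz -0.002
shift after turn [-0.  -0.4 -0.1]
finger_gap: 32.8
grasp_force: 30.0
t 27.77 pos [ 565.4 -178.5    6.5] psi 71.9 tilt [ 0.1 -0. ] gap 32.8 grip 30.0 F [-0.4  0.4  5.8] j7 1.58
```

```bash
python3 -m pendant '[{"x":0,"y":0,"z":-15,"rx":0,"ry":0,"rz":0,"jaw":24},{"x":0,"y":0,"z":-40,"rx":0,"ry":0,"rz":0,"jaw":24},{"x":0,"y":0,"z":-40,"rx":0,"ry":0,"rz":0,"jaw":24}]' |tail -2
python3 to.py
python3 -m pendant '[{"x":26,"y":51,"z":0,"rx":0,"ry":0,"rz":0,"jaw":24},{"x":26,"y":51,"z":0,"rx":0,"ry":0,"rz":0,"jaw":24},{"x":26,"y":51,"z":0,"rx":0,"ry":0,"rz":0,"jaw":24},{"x":26,"y":51,"z":0,"rx":0,"ry":0,"rz":0,"jaw":24},{"x":26,"y":51,"z":0,"rx":0,"ry":0,"rz":0,"jaw":24}]' >/dev/null
python3 -m pendant '[{"x":26,"y":51,"z":0,"rx":0,"ry":0,"rz":0,"jaw":24},{"x":26,"y":51,"z":0,"rx":0,"ry":0,"rz":0,"jaw":24},{"x":26,"y":51,"z":0,"rx":0,"ry":0,"rz":0,"jaw":24},{"x":0,"y":0,"z":0,"rx":0,"ry":0,"rz":0.161,"jaw":24},{"x":0,"y":0,"z":0,"rx":0,"ry":0,"rz":0.161,"jaw":24}]' >/dev/null
python3 -m pendant '[{"x":0,"y":0,"z":0,"rx":0,"ry":0,"rz":0.161,"jaw":24},{"x":0,"y":0,"z":0,"rx":0,"ry":0,"rz":0.161,"jaw":24},{"x":0,"y":0,"z":0,"rx":0,"ry":0,"rz":0,"jaw":24}]' |tail -2
python3 to.py 494 276 13 35
```

```text
finger_gap: 32.9
grasp_force: 30.0
t 28.15 pos [ 564.5 -178.4  102.2] psi 71.9 tilt [-0.  0.] gap 32.9 grip 30.0 F [ 0.6  0.  -0.9] j7 1.56
finger_gap: 33.1
grasp_force: 30.0
t 29.77 pos [493.8 274.1 101.4] psi 35.1 tilt [ 0. -0.] gap 33.1 grip 30.0 F [ 0.3 -1.  -0.9] j7 0.13
shift [ 1.5  1.2 88.4] rz 0.001
shift after turn [ 1.5  1.2 88.4]
```

Check how the lollipop hangs before lowering.

Run:
```python
from h import *
s=viewer.get_image("scene"); a=cv2.resize(s["color"][110:250,250:390],(580,580),interpolation=cv2.INTER_CUBIC); cv2.imwrite("pics/lol.png",a)
```

```text
(no output)
```

View pics/lol.png

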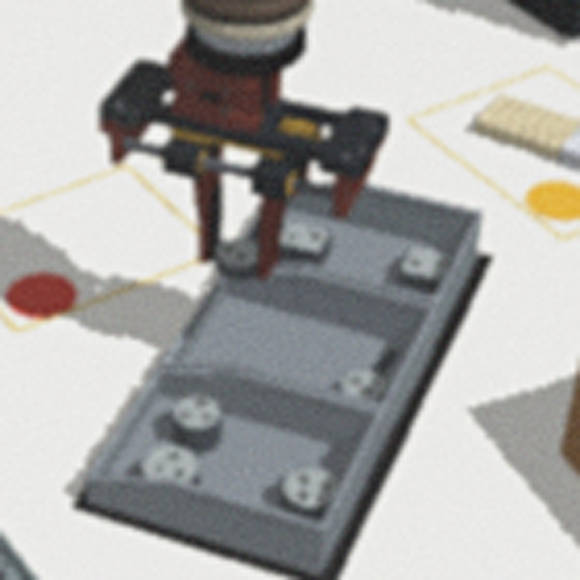

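The lollipop's head is held level between the fingers at (240,257), with the stem behind. The block sits in its bin at (305,237). I'll lower the lollipop.

```bash
python3 -m pendant '[{"x":1.5,"y":1,"z":32,"rx":0,"ry":0,"rz":0,"jaw":24},{"x":0,"y":0,"z":36,"rx":0,"ry":0,"rz":0,"jaw":24},{"x":0,"y":0,"z":13,"rx":0,"ry":0,"rz":0,"jaw":24},{"x":0,"y":0,"z":5,"rx":0,"ry":0,"rz":0,"jaw":24},{"x":0,"y":0,"z":2,"rx":0,"ry":0,"rz":0,"jaw":24}]' >/dev/null
python3 to.py 
python3 -m pendant '[{"x":0,"y":0,"z":1,"rx":0,"ry":0,"rz":0,"jaw":24},{"x":0,"y":0,"z":0.5,"rx":0,"ry":0,"rz":0,"jaw":24}]' |tail -2
python3 to.py
```

```text
t 30.45 pos [494.5 276.   13.6] psi 35.0 tilt [0.1 0. ] gap 32.8 grip 30.0 F [ 0.3 -0.6 -0.7] j7 0.16
finger_gap: 33.2
grasp_force: 30.0
t 30.7 pos [494.3 276.1  12. ] psi 35.0 tilt [0.1 0. ] gap 33.2 grip 30.0 F [-0.3 -0.4 -0.2] j7 0.16
```

```bash
python3 -m pendant '[{"x":0,"y":0,"z":1,"rx":0,"ry":0,"rz":0,"jaw":24},{"x":0,"y":0,"z":0.7,"rx":0,"ry":0,"rz":0,"jaw":24}]' |tail -2
python3 to.py
python3 -m pendant '[{"x":0,"y":0,"z":0,"rx":0,"ry":0,"rz":0,"jaw":46},{"x":0,"y":0,"z":0,"rx":0,"ry":0,"rz":0,"jaw":46},{"x":0,"y":0,"z":-20,"rx":0,"ry":0,"rz":0,"jaw":46},{"x":0,"y":0,"z":-50,"rx":0,"ry":0,"rz":0,"jaw":46},{"x":0,"y":0,"z":-50,"rx":0,"ry":0,"rz":0,"jaw":46}]' |tail -2
python3 -m pendant '[{"x":40,"y":-40,"z":-40,"rx":0,"ry":0,"rz":0,"jaw":46},{"x":40,"y":-40,"z":-40,"rx":0,"ry":0,"rz":0,"jaw":46},{"x":40,"y":-20,"z":0,"rx":0,"ry":0,"rz":0,"jaw":46},{"x":40,"y":0,"z":0,"rx":0,"ry":0,"rz":0,"jaw":46},{"x":0,"y":0,"z":0,"rx":0,"ry":0,"rz":0,"jaw":46}]' |tail -2
python3 to.py
python3 - <<'E'
from h import *
s=viewer.get_image("scene")["color"][140:340,130:390];t=viewer.get_image("top")["color"][165:295,170:445]
cv2.imwrite("pics/end.png",np.vstack([cv2.resize(s,(429,330)),cv2.resize(t,(560,265))[:,:429]]) if 0 else np.vstack([np.hstack([cv2.resize(s,(443,340),interpolation=2),np.zeros((340,107,3),np.uint8)]),cv2.resize(t,(550,260),interpolation=2)]))
E
```

```text
finger_gap: 33.2
grasp_force: 30.0
t 30.95 pos [494.1 276.   10.4] psi 35.0 tilt [0. 0.] gap 33.2 grip 30.0 F [-2.3 -1.3 13.2] j7 0.16
finger_gap: 45.8
grasp_force: 0.0
finger_gap: 46.3
grasp_force: 0.0
t 32.2 pos [329. 350. 202.] psi 35.3 tilt [-0.   0.1] gap 46.3 grip 0.0 F [ 0.1 -0.1  0.4] j7 -0.27
```

View pics/end.png

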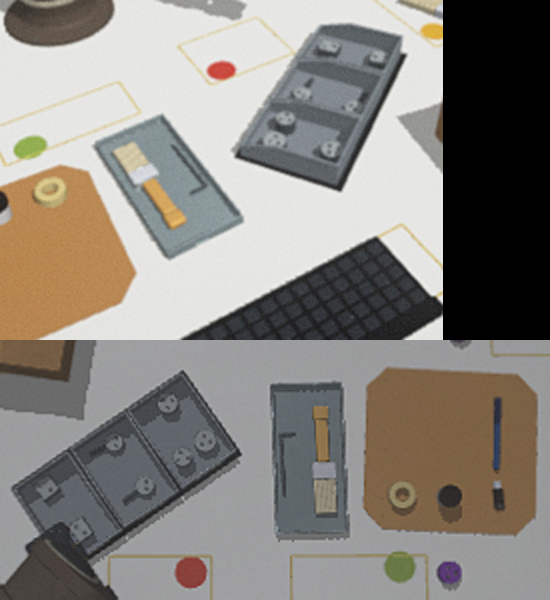

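The brush lies wholly inside the tray, clear of the key (150,185). The bins hold two blocks, two lollipops and three discs, and the bystanders have not moved, so I hand in.

```bash
python3 -c "
from workcell import order
print(order.hand_in())"
```

```text
the job is handed in; nothing more can be done
None
```

The job is handed in at about 32 s: both discs, the block and the lollipop are set down in their matching bins, the brush lies wholly inside the tool tray, and the tape, pot, marker, USB stick and hex key were left where they were.

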